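# Push a rectangular tube square into the marking-out jig

## Robot

A 7-joint arm with a two-finger parallel gripper is mounted at the origin on the work surface. World frame = base frame: x ahead of the robot, y to its left, z up, the work surface at z = 0. Lengths are in mm, angles in rad, forces in N, time in s.
With the tool pointing down it reaches from about 400 to 875 mm from the base axis. Payload 6.5 kg.
Tool frame: the origin (TCP) lies between the finger pads; the fingertips stand 19 mm ahead of it and the grasp point (between the pads) is the TCP; x points along the fingers, y is the direction in which the jaws open and shut, and the axes are right-handed (so a half turn about x gives the same grasp; the last joint's range is limited). The gripper opens to 85 mm and grips with 20 to 120 N. Pads are 22 mm wide; open, the fingers measure 114 mm over their backs; the gripper's body (76 mm by 85 mm) begins 54 mm behind the grasp point. The pads swing forward as they close: fully open they stand 13 mm farther back than shut.
Start: joints at [-1.338, 0.536, -0.004, 1.538, 0.003, 1.067, -0.071], TCP at [191.338, 621.192, 250.29] pointing down, gripper open.
Joint ranges: [-2.7, 2.7], [-0.37, 2.16], [-1.27, 1.26], [0.24, 2.4], [-1.31, 4.45], [0.19, 1.91], [-2.76, 2.76]. Speed limits (rad/s): [2.39, 2.39, 3.14, 3.14, 3.14, 3.14, 3.14].

## Interface

Orientations are given as a unit quaternion [w, x, y, z].
In Python, from workcell import ctrl gives the robot as it stands. The module is installed in compiled form; this text tells all that it offers.
- The arm moves only by the tool send_rows, never from a script. Its argument "steps" is a list that holds one entry, the list of rows, each a list of 7 numbers: the turn, a rotation vector about the tool's x, y, z in rad, then the shift along the tool's x, y, z in cm, then the opening in per cent of the stroke, from 0 (shut) to 100 (fully open). A call has 1 to 10 rows; each row shifts and turns the commanded pose from where the row before left it, along the tool's axes as they then stand; what a row does not reach is not made up. A row lasts 1/10 s, in which the tool goes at most 50 mm and 8.59 degrees, less where a joint would pass 70% of its speed; a pose out of reach is approached as far as the arm can. A call with a gripper value outside its range is refused whole. The fingers move at their own pace and stop on an object; "squeeze" is the grip in N (left out, the last holds). Time passes only in rows, so rows that do not move let the fingers close. It gives the time, the measured TCP pose, the force and the opening at its end, in the units of the state.
- ctrl.sense(): the state, without advancing time (a new reading comes with each control period).
- ctrl.grab_frame(name): name is "scene" or "top"; returns a dict with "frame" (384x512x3 uint8, red, green, blue), "mtx" (3x3 intrinsics, pixels), "D" ([k1, k2, p1, p2, k3] as OpenCV has them; the pictures are not rectified), "rvec" (rotation vector, rad) and "tvec" (3), from world to camera coordinates, as OpenCV has them. Camera axes: x right, y down, z forward; pixel columns grow to the right and rows downward; lengths in mm; the calibration is good to about 2 mm. A picture is of the moment at which its call begins. There is no depth.
- ctrl.sign_off(): hands the job in, once; it reports no verdict.
Trained networks look in the newest picture that a camera, given by its name, has taken for a name from the list of things; names that differ only in an ending like _2 or _b are one class to them, and where a whole thing is asked for, a point or a joint stands for the part that bears it (a point fixed in the world has none). Each returns a list of dicts, best first, with "score" (0 to 1); they miss things now and then, are a little off and sometimes report something else, mostly with a low value. They report only what shows in the picture. A call takes as long as a camera call. They do not tell look-alikes from the thing itself.
- ctrl.boxes_of(camera, label): "at" ([x, y, z] in mm, in world coordinates, good to about 4 mm: the middle of the surface that is visible of it).
The state is a dict: "time_s": time; "joint_positions": joint angles; "joint_velocities": joint speeds; "tau": joint torques, N m; "tool_pos": TCP position; "eef_rot": TCP orientation; "contact_force": force on the tool from outside, world axes, zero at the start; "moment": the same for the moment, N m; "gripper_width": finger opening in mm.
Only numpy, scipy, OpenCV 4.12 (cv2) and the standard library are available. Lean on these libraries where they do the work, as an engineer would, in place of code of your own. Each camera call takes 0.05 s, during which the arm holds its last target.

## Task

Push the short length of wide rectangular steel tube along the bench until its long side lies flat against the fence and its end is up against the rectangular stop block (not the round magnet at the fence's other end). Only push it: it stays flat on the bench and is never lifted or tipped. Leave the other things on the bench where they are, and finish with the hand clear.

Things in the scene. Friction and masses are not known exactly. Their poses are not given: they have to be found in the camera images.
- tube: The work: a loose length of dark rectangular steel tube lying flat, ends closed with black plugs, 110 mm wide (its x) by 180 mm long (its y) by 40 mm high; 0.7 to 0.95 kg; sliding it takes roughly 2 to 10 N. Origin at the centre of its underside, z up. It looks the same after a half turn. It starts on the bench on the robot's side of the fence, 25 mm or more clear of it and turned up to 0.3 rad from parallel.
- fence: Fixed aluminium angle, a low upright wall 540 mm long, 40 mm high, 8 mm thick, with a flat foot behind it. Origin at bench level in the middle of its working face, the upright face that looks towards the robot (the fence's -x); its y runs along the face; z up. Its place and yaw differ from run to run.
- stop: Fixed dark steel rectangular block, 80 mm (x) by 40 mm (y) by 50 mm high, with two small bolt heads 6 mm high on top, standing just in front of one end of the fence (either end), square to it, its centre 220 mm along the fence's y or -y from the fence's origin and 50 mm in front of the face. Origin at the centre of its underside, axes parallel to the fence's. The tube's end goes against its 80 mm wide face that looks to the middle of the fence.
- magnet: Fixed round magnet, 60 mm diameter, 32 mm high with a small stud on top to 46 mm, at the other end of the fence from the stop, 220 mm from the fence's origin along it and 50 mm in front of the face. Not the stop. Origin at the centre of its underside.
- flange: Bystander: round black cast flange with three ears, about 200 mm across the ears, 36 mm high. Origin at the centre of its underside.
- hammer: Bystander: hammer lying on the bench.
- screwdriver: Bystander: screwdriver lying behind the fence.
- slug: Bystander: bright steel round-bar offcut standing on end, 30 mm diameter, 55 mm high. Origin at the centre of its underside.
- collar: Bystander: steel collar, 46 mm diameter, 20 mm high, lying flat. Origin at the centre of its underside.
- wrench: Bystander: wrench lying behind the fence.
Things that resemble listed ones, but are neither listed nor needed, are in the scene too. Leave any green look-alike of the stop alone.

How it is judged (in metres and radians):
At the end, for the whole second after the job is handed in: The tube lies flat and still on the bench, its long side within 4 mm of the fence face (measured at its middle) and parallel to it within 2 degrees, and its end within 4 mm of the stop block's inner face (x of tube in the frame of fence between -0.059 and -0.05 m and angle between the y axis of tube and the y axis of fence, either way round below 0.035 rad and (y of tube in the frame of stop between -0.114 and -0.105 m or y of tube in the frame of stop between 0.105 and 0.114 m) and height (world z) of tube below 0.004 m and angle between tube's own z axis and vertical below 0.03 rad and linear speed of tube below 0.01 m/s); the robot touches nothing.
It fails at once if the tube is lifted off the bench or tipped (height (world z) of tube above 0.008 m or angle between tube's own z axis and vertical above 0.12 rad).
It fails at once if a bystander is pushed out of its place (over 25 mm) (distance of any of flange, hammer, screwdriver, slug, collar, wrench from where it was at the start of the episode above 0.025 m).
It also fails if it takes over 45 s, if anything falls off the work surface, if the arm or the gripper's body presses on something with over 40 N, if the wrist force passes 120 N, or if a joint passes its speed limit or range.

## Working session

There is one attempt and no reset: what is moved stays moved. The work goes in short steps, Python scripts to look and compute and a tool call to move; the robot and the scene stay as the last step left them, time stands still between calls to the robot, and variables do not carry over. Pictures are saved under pics/ and viewed, and the job is handed in when it is done.

Besides the shell and the picture viewer there is one more tool, called after ">>>" as a command line: name --argument value ..., lists and objects as JSON in quotes. send_rows: Moves the arm, as the interface text tells. Its arguments: {"type":"object","properties":{"steps":{"type":"array","items":{"type":"array","items":{"type":"array","items":{"type":"number"}}}},"squeeze":{"type":"number"}},"required":["steps"]}

```bash
mkdir -p pics
python3 - <<'E'
from workcell import ctrl
import cv2,numpy as np
s=ctrl.sense();print({k:np.round(v,3).tolist() for k,v in s.items()})
for c in("scene","top"):
    f=ctrl.grab_frame(c);cv2.imwrite(f"pics/{c}0.png",f["frame"][:,:,::-1])
    print(c,{k:np.round(f[k],4).tolist() for k in("mtx","D","rvec","tvec")})
    for n in("tube","fence","stop","magnet","flange","hammer","slug","collar","screwdriver","wrench"):
        print(n,[(np.round(d["at"]).tolist(),round(d["score"],2)) for d in ctrl.boxes_of(c,n)][:3])
E
```

```text
{'time_s': 0.0, 'joint_positions': [-1.338, 0.537, -0.004, 1.539, 0.003, 1.067, -0.071], 'joint_velocities': [-0.001, 0.0, -0.0, -0.0, -0.001, -0.0, -0.001], 'tau': [0.0, -58.342, 1.048, -25.91, 0.012, 0.009, 0.0], 'tool_pos': [191.188, 620.63, 249.419], 'eef_rot': [0.699, 0.105, 0.699, -0.106], 'contact_force': [0.875, 0.491, -0.162], 'moment': [0.043, -0.042, 0.005], 'gripper_width': 85.796}
scene {'mtx': [[451.1972, 0.0, 259.6476], [0.0, 451.1972, 184.2589], [0.0, 0.0, 1.0]], 'D': [0.0382, 0.0, 0.0, 0.0, 0.0], 'rvec': [0.7407, 2.7871, -0.806], 'tvec': [489.5245, -258.8966, 1445.0307]}
tube [([580.0, -26.0, 39.0], 0.86)]
fence [([724.0, 10.0, 8.0], 0.65)]
stop [([687.0, 204.0, 52.0], 0.7), ([445.0, 258.0, 48.0], 0.7)]
magnet [([605.0, -229.0, 34.0], 0.68)]
flange [([651.0, 360.0, 19.0], 0.94)]
hammer [([547.0, -340.0, 21.0], 0.64), ([650.0, 360.0, 21.0], 0.19)]
slug [([544.0, 244.0, 47.0], 0.66)]
collar [([580.0, -22.0, 39.0], 0.59), ([443.0, -241.0, 21.0], 0.47)]
screwdriver [([742.0, -146.0, 19.0], 0.57)]
wrench [([779.0, 74.0, 6.0], 0.79)]
top {'mtx': [[457.5624, 0.0, 253.9484], [0.0, 457.5624, 191.5873], [0.0, 0.0, 1.0]], 'D': [-0.0489, 0.0, 0.0, 0.0, 0.0], 'rvec': [2.1536, -2.2008, 0.0913], 'tvec': [25.1607, 603.2581, 1111.0399]}
tube [([573.0, -40.0, 39.0], 0.79)]
fence [([713.0, -35.0, 9.0], 0.77)]
stop [([678.0, 190.0, 47.0], 0.81), ([437.0, 250.0, 52.0], 0.81)]
magnet [([598.0, -231.0, 32.0], 0.73), ([443.0, -254.0, 22.0], 0.54)]
flange [([642.0, 352.0, 17.0], 0.94)]
hammer []
slug [([535.0, 234.0, 55.0], 0.66)]
collar [([443.0, -254.0, 20.0], 0.75)]
screwdriver [([737.0, -159.0, 24.0], 0.64)]
wrench [([781.0, 68.0, 7.0], 0.94)]
```

View pics/scene0.png

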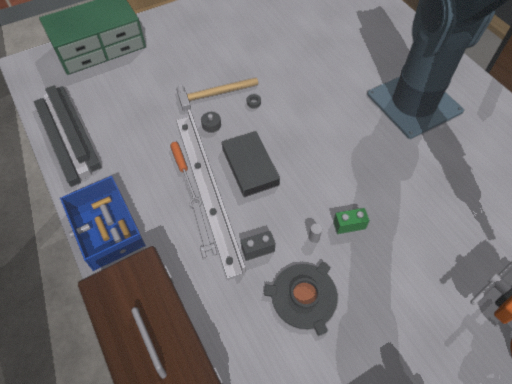

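View pics/top0.png

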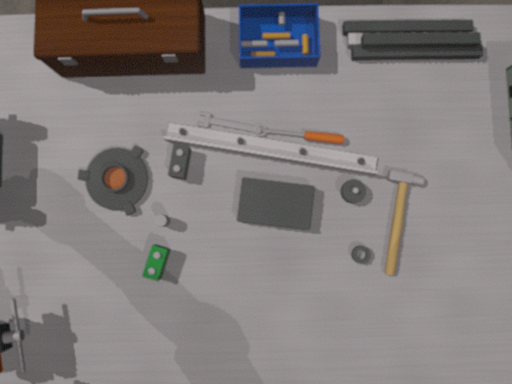

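The top view shows the dark stop at (179,161), the green look-alike at (156,262), the tube at (276,203), the magnet at (353,191) and the slug at (165,221). The two cameras disagree by about 10 mm, so I'll measure edges precisely.

```bash
cat > h.py <<'E'
import cv2,numpy as np
from workcell import ctrl
def ray(f,uv,z):
    uv=np.array(uv,float).reshape(-1,1,2)
    n=cv2.undistortPoints(uv,f["mtx"],f["D"]).reshape(-1,2)
    R=cv2.Rodrigues(np.array(f["rvec"],float))[0];t=np.array(f["tvec"],float).ravel()
    C=-R.T@t; d=np.c_[n,np.ones(len(n))]@R
    return C+d*((z-C[2])/d[:,2])[:,None]
def proj(f,P):
    return cv2.projectPoints(np.array(P,float).reshape(-1,1,3),np.array(f["rvec"],float),np.array(f["tvec"],float),f["mtx"],np.array(f["D"],float))[0].reshape(-1,2)
def crop(f,x0,y0,x1,y1,k,name):
    cv2.imwrite(name,cv2.resize(f["frame"][y0:y1,x0:x1,::-1],None,fx=k,fy=k,interpolation=cv2.INTER_CUBIC))
E
python3 - <<'E'
from h import *
f=ctrl.grab_frame("top");crop(f,145,105,405,285,3,"pics/tc.png")
np.save("top0.npy",f["frame"])
f=ctrl.grab_frame("scene");crop(f,165,90,365,290,3,"pics/sc.png")
for c in("scene","top"):
    f=ctrl.grab_frame(c);R=cv2.Rodrigues(np.array(f["rvec"]))[0];print(c,-R.T@np.array(f["tvec"]).ravel())
    print(proj(f,[[0,0,0],[191,621,250]]))
E
```

```text
scene [ 921.71549139  614.21114145 1080.72221085]
[[413.35517371 102.96697657]
 [585.44497841 257.9179578 ]]
top [ 507.10652019   11.70012648 1158.30441795]
[[264.16060169 436.43820182]
 [-48.38583222 395.66306017]]
```

View pics/tc.png

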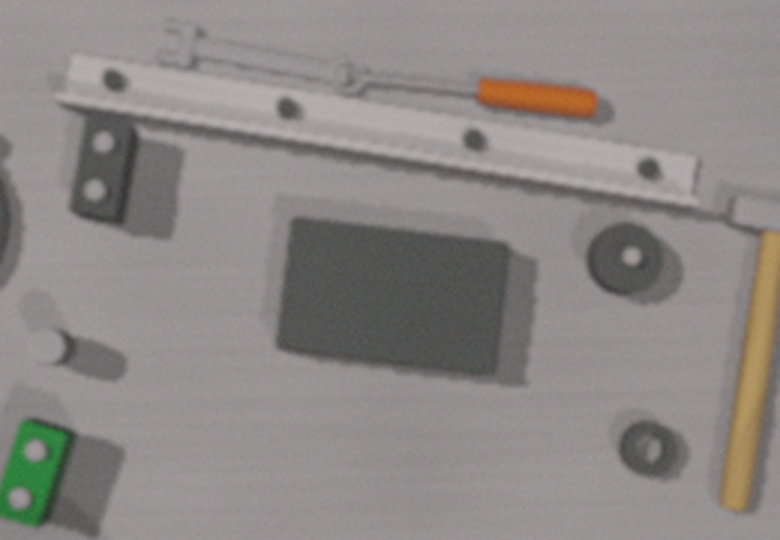

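View pics/sc.png

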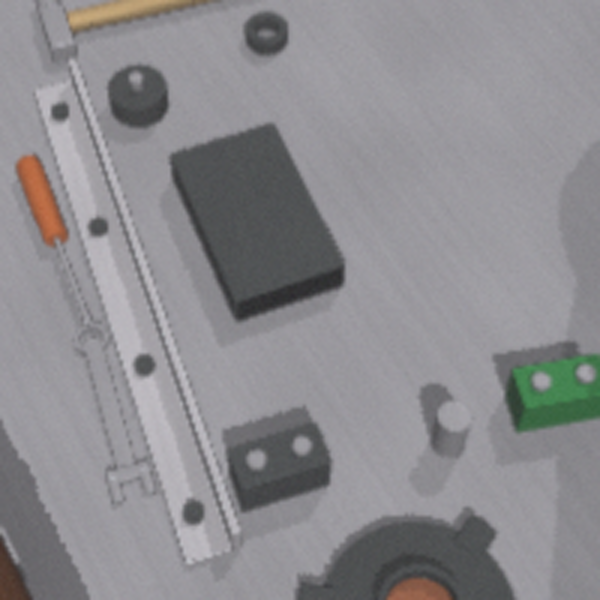

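Run:
```python
from h import *
o=np.array([145,105])
f=ctrl.grab_frame("top")
g=lambda L,z:ray(f,np.array(L)/3+o-1/3,z)
T=g([(291,217),(510,242),(496,374),(277,350)],40)
F=g([(60,101),(698,206)],40); S=g([(85,118),(134,128),(122,222),(72,212)],50)
sl=g([(48,347)],55)
def rep(T,F,S):
    print("tube",T.round(0)[:,:2].tolist(),T.mean(0).round(1)); d=T[0]+T[3]-T[1]-T[2];print("yaw len",np.arctan2(-d[0],d[1]),np.linalg.norm(d)/2)
    d=F[0]-F[1];print("fence",F.round(0)[:,:2].tolist(),F.mean(0).round(1),np.arctan2(-d[0],d[1]),np.linalg.norm(d))
    print("stop",S.round(0)[:,:2].tolist(),S.mean(0).round(1))
rep(T,F,S);print(sl)
f=ctrl.grab_frame("scene");o=np.array([165,90])
T=g([(237,306),(171,155),(275,125),(343,267)],40)
F=g([(240,535),(74,62)],40); S=g([(242,490),(231,440),(318,421),(330,465)],50)
rep(T,F,S); print(g([(454,411)],55))
```

```text
tube [[639.0, 41.0], [615.0, -137.0], [507.0, -123.0], [531.0, 55.0]] [572.8 -40.9  40. ]
yaw len -0.13348020797834045 179.82835060944282
fence [[740.0, 231.0], [641.0, -293.0]] [690.5 -31.2  40. ] -0.18662182218731171 533.7358287813792
stop [[723.0, 209.0], [714.0, 168.0], [637.0, 179.0], [646.0, 220.0]] [680.1 193.8  50. ]
[[536.45205585 238.6516745   55.        ]]
tube [[640.0, 44.0], [613.0, -137.0], [507.0, -120.0], [535.0, 56.0]] [573.7 -39.2  40. ]
yaw len -0.15247600351154914 180.6180114451991
fence [[742.0, 237.0], [644.0, -291.0]] [693.1 -27.1  40. ] -0.18486463200956924 536.8283255291963
stop [[724.0, 207.0], [710.0, 163.0], [638.0, 184.0], [650.0, 224.0]] [680.4 194.3  50. ]
[[534.30623569 234.7264888   55.        ]]
```

```bash
cat >> h.py <<'E'
from scipy.spatial.transform import Rotation as Ro
O=np.array([690.,-30.]);TH=-0.186
EX=np.array([np.cos(TH),np.sin(TH)]);EY=np.array([-np.sin(TH),np.cos(TH)])
def W(x,y,z): return np.r_[O+x*EX+y*EY,z]
def FF(p): d=np.array(p)[:2]-O; return np.array([d@EX,d@EY])
def st():
    s=ctrl.sense();q=s["eef_rot"];R=Ro.from_quat([q[1],q[2],q[3],q[0]]).as_matrix();return s,np.array(s["tool_pos"]),R
def Rt(jaw): # tool x down, tool y along jaw (2d)
    x=np.array([0,0,-1.]);y=np.r_[jaw,0];return np.c_[x,y,np.cross(x,y)]
def plan(tgt,jaw):
    s,p,R=st()
    for sg in(1,-1):
        G=Rt(sg*np.array(jaw));rv=Ro.from_matrix(R.T@G).as_rotvec()
        print(sg,"rotvec",rv.round(3),"shift cm after rot",(G.T@(tgt-p)/10).round(2),"now",(R.T@(tgt-p)/10).round(2))
    print("t",s["time_s"],"p",p.round(1),"fence",FF(p).round(1),"F",np.round(s["contact_force"],1),"q",np.round(s["joint_positions"],2),"w",s["gripper_width"])
E
python3 - <<'E'
from h import *
plan(W(-205,-31,150),EY)
E
```

```text
1 rotvec [-0.113  0.     0.   ] shift cm after rot [ 10.03 -57.87  40.55] now [ 10.03 -52.94  46.8 ]
-1 rotvec [ 3.029  0.    -0.   ] shift cm after rot [ 10.03  57.87 -40.55] now [ 10.03 -52.94  46.8 ]
t 1.4 p [191.3 621.2 250.3] fence [-610.5  547.7] F [ 0.2 -0.2 -0.1] q [-1.34  0.54 -0.    1.54  0.    1.07 -0.07] w 85.98092752917918
```

>>> send_rows --steps '[[[-0.113,0,0,0,0,0,100],[0,0,0,0,-3.4,2.4,100],[0,0,0,0,-3.4,2.4,100],[0,0,0,0,-3.4,2.4,100],[0,0,0,0,-3.4,2.4,100],[0,0,0,0,-3.4,2.4,100],[0,0,0,0,-3.4,2.4,100],[0,0,0,0,-3.4,2.4,100],[0,0,0,0,-3.4,2.4,100],[0,0,0,0,-3.4,2.4,100]]]'

```text
time_s: 2.4
tool_pos: [347.7, 279.0, 250.6]
eef_rot: [0.704, 0.066, 0.704, -0.065]
contact_force: [0.9, -0.1, 0.7]
gripper_width: 85.3
```

>>> send_rows --steps '[[[0,0,0,0,-3.4,2.4,100],[0,0,0,0,-3.4,2.4,100],[0,0,0,0,-3.4,2.4,100],[0,0,0,0,-3.4,2.4,100],[0,0,0,0,-3.4,2.4,100],[0,0,0,0,-3.4,2.4,100],[0,0,0,0,-3.4,2.4,100],[0,0,0,0,-3.4,2.0,100],[0,0,0,0,0,0,100],[0,0,0,0,0,0,100]]]'

```text
time_s: 3.4
tool_pos: [481.7, -22.1, 250.3]
eef_rot: [0.704, 0.066, 0.704, -0.066]
contact_force: [-0.2, 1.4, -0.7]
gripper_width: 85.0
```

Run:
```python
from h import *
plan(W(-205,-31,28),EY)
```

```text
1 rotvec [-0.002 -0.    -0.   ] shift cm after rot [ 2.223e+01 -2.000e-02  1.200e-01] now [ 2.223e+01 -2.000e-02  1.200e-01]
-1 rotvec [ 3.14 -0.    0.  ] shift cm after rot [ 2.223e+01  2.000e-02 -1.200e-01] now [ 2.223e+01 -2.000e-02  1.200e-01]
t 3.4 p [481.7 -22.1 250.3] fence [-206.2  -30.8] F [-0.2  1.4 -0.7] q [-0.33  0.25  0.33  1.99 -0.1   0.92  1.44] w 85.00148145810444
```

>>> send_rows --steps '[[[0,0,0,4,0,0,100],[0,0,0,4,0,0,100],[0,0,0,4,0,0,100],[0,0,0,3.2,0,0,100],[0,0,0,2.5,0,0,100],[0,0,0,2,0,0,100],[0,0,0,1.5,0,0,100],[0,0,0,1,0,0,100],[0,0,0,0,0,0,100]]]'

```text
time_s: 4.3
tool_pos: [480.8, -20.3, 27.5]
eef_rot: [0.703, 0.065, 0.705, -0.065]
contact_force: [-0.2, -0.3, 0.6]
gripper_width: 85.6
```

Run:
```python
from h import *
plan(W(-113,-31,28),EY)
f=ctrl.grab_frame("scene");crop(f,165,90,365,290,3,"pics/sc1.png")
```

```text
1 rotvec [ 0.002 -0.002 -0.   ] shift cm after rot [-0.05 -0.19  9.44] now [-0.07 -0.21  9.44]
-1 rotvec [-3.14e+00  0.00e+00 -3.00e-03] shift cm after rot [-0.05  0.19 -9.44] now [-0.07 -0.21  9.44]
t 4.3 p [480.8 -20.3  27.5] fence [-207.4  -29.1] F [-0.2 -0.3  0.6] q [-0.2   0.65  0.19  2.1  -0.28  0.42  1.6 ] w 85.55544925409129
```

View pics/sc1.png

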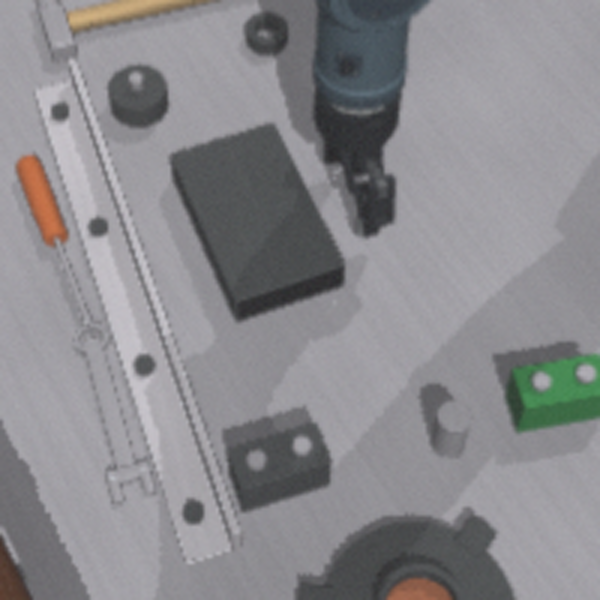

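The hand is beside the tube's long side, crop (375,210), and the fingers are down. I'll push towards the fence.

>>> send_rows --steps '[[[0,0,0,0,0,0.8,100],[0,0,0,0,0,0.8,100],[0,0,0,0,0,0.8,100],[0,0,0,0,0,0.8,100],[0,0,0,0,0,0.8,100],[0,0,0,0,0,0.8,100],[0,0,0,0,0,0.8,100],[0,0,0,0,0,0.8,100],[0,0,0,0,0,0.8,100]]]'

```text
time_s: 5.25
tool_pos: [549.4, -34.4, 27.9]
eef_rot: [0.701, 0.066, 0.707, -0.065]
contact_force: [-9.8, 1.4, 7.4]
gripper_width: 85.0
```

Run:
```python
from h import *
plan(W(-121,-31,28),EY)
f=ctrl.grab_frame("top");crop(f,145,105,405,285,3,"pics/tc2.png")
```

```text
1 rotvec [ 0.    -0.007  0.   ] shift cm after rot [-0.01 -0.07  1.63] now [-0.02 -0.07  1.63]
-1 rotvec [-3.141 -0.    -0.012] shift cm after rot [-0.01  0.07 -1.63] now [-0.02 -0.07  1.63]
t 5.25 p [549.4 -34.4  27.9] fence [-137.3  -30.3] F [-9.8  1.4  7.4] q [-0.18  0.72  0.21  1.92 -0.27  0.53  1.6 ] w 84.9552027902222
```

View pics/tc2.png

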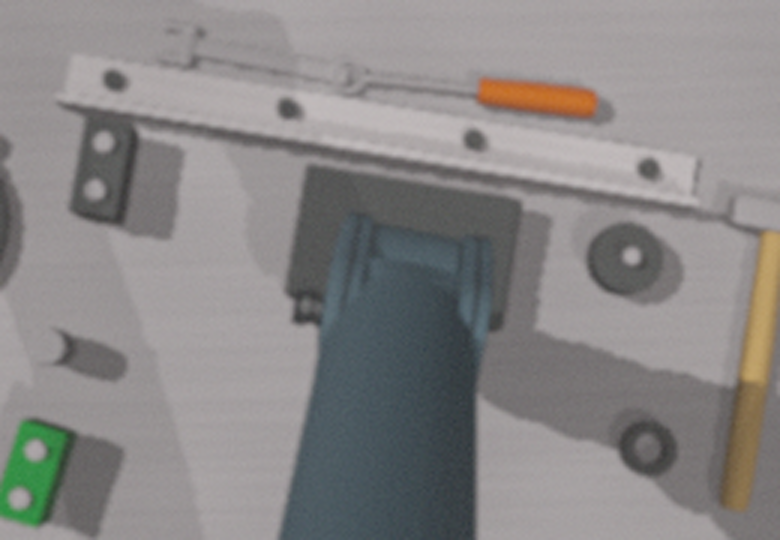

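The tube is moving and squaring up, with a small gap left at the fence. I'll continue slowly.

>>> send_rows --steps '[[[0,0,0,0,0,0.4,100],[0,0,0,0,0,0.4,100],[0,0,0,0,0,0.3,100],[0,0,0,0,0,0.2,100],[0,0,0,0,0,0,100]]]'

```text
time_s: 5.8
tool_pos: [563.9, -37.1, 27.9]
eef_rot: [0.703, 0.066, 0.705, -0.066]
contact_force: [-5.0, -0.0, 1.8]
gripper_width: 85.1
```

>>> send_rows --steps '[[[0,0,0,0,0,0.1,100],[0,0,0,0,0,0.1,100],[0,0,0,0,0,0,100]]]'

```text
time_s: 6.1
tool_pos: [566.1, -37.5, 27.9]
eef_rot: [0.703, 0.066, 0.705, -0.066]
contact_force: [-3.8, 0.9, -0.8]
gripper_width: 85.2
```

>>> send_rows --steps '[[[0,0,0,0,0,0.1,100],[0,0,0,0,0,0.1,100],[0,0,0,0,0,0,100]]]'

```text
time_s: 6.4
tool_pos: [566.5, -37.5, 27.9]
eef_rot: [0.702, 0.066, 0.706, -0.065]
contact_force: [-10.3, 1.8, 6.3]
gripper_width: 85.2
```

>>> send_rows --steps '[[[0,0,0,0,0,0.1,100],[0,0,0,0,0,0.1,100],[0,0,0,0,0,0,100]]]'

```text
time_s: 6.7
tool_pos: [566.6, -37.5, 27.9]
eef_rot: [0.701, 0.066, 0.707, -0.065]
contact_force: [-15.2, 2.3, 11.6]
gripper_width: 85.7
```

Run:
```python
from h import *
plan(W(-121,-31,28),EY)
f=ctrl.grab_frame("top");crop(f,145,105,405,285,3,"pics/tc3.png")
f=ctrl.grab_frame("scene");crop(f,165,90,365,290,3,"pics/sc3.png")
```

```text
1 rotvec [ 0.   -0.01 -0.  ] shift cm after rot [-0.01 -0.08 -0.11] now [-0.01 -0.08 -0.11]
-1 rotvec [-3.141  0.    -0.015] shift cm after rot [-0.01  0.08  0.11] now [-0.01 -0.08 -0.11]
t 6.7 p [566.6 -37.5  27.9] fence [-119.9  -30.2] F [-15.2   2.3  11.6] q [-0.17  0.74  0.21  1.87 -0.27  0.56  1.6 ] w 85.68285970730184
```

View pics/tc3.png

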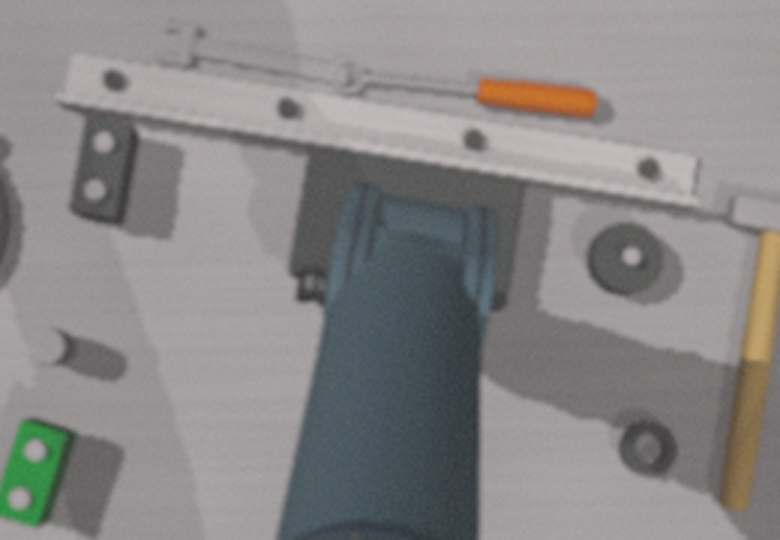

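View pics/sc3.png

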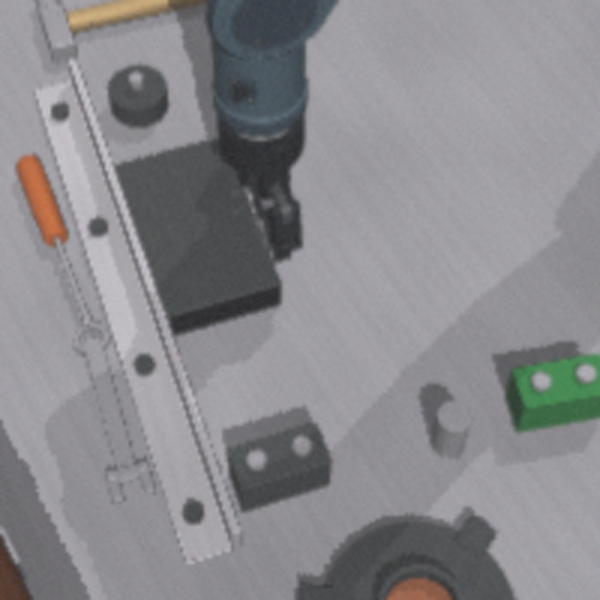

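Seated on the fence, with the force rising to 15 N. Back off, raise, then turn 90° for the end push.

>>> send_rows --steps '[[[0,0,0,0,0,-0.5,100],[0,0,0,0,0,-1.5,100],[0,0,0,0,0,-2,100],[0,0,0,-3,0,0,40],[0,0,0,-4,0,0,40],[0,0,0,-4,0,0,40],[0.143,0,0,0,0,0,40],[0.143,0,0,0,0,0,40],[0.143,0,0,0,0,0,40],[0.143,0,0,0,0,0,40]]]'

```text
time_s: 7.8
tool_pos: [533.7, -31.1, 139.2]
eef_rot: [0.658, 0.264, 0.655, -0.263]
contact_force: [0.2, 0.4, 0.4]
gripper_width: 34.0
```

>>> send_rows --steps '[[[0.143,0,0,0,0,0,40],[0.143,0,0,0,0,0,40],[0.143,0,0,0,0,0,40],[0.143,0,0,0,0,0,40],[0.143,0,0,0,0,0,40],[0.143,0,0,0,0,0,40],[0.143,0,0,0,0,0,40],[0,0,0,0,0,0,40],[0,0,0,0,0,0,40]]]'

```text
time_s: 8.7
tool_pos: [532.7, -31.0, 138.7]
eef_rot: [0.453, 0.544, 0.451, -0.543]
contact_force: [-0.2, 0.1, -0.1]
gripper_width: 34.4
```

Run:
```python
from h import *
plan(W(-59,-152,28),EX)
f=ctrl.grab_frame("top");crop(f,145,105,405,285,3,"pics/tc4.png")
```

```text
1 rotvec [ 0.002  0.    -0.002] shift cm after rot [11.07  9.54 12.19] now [11.09  9.49 12.21]
-1 rotvec [-3.139e+00  3.000e-03  1.000e-03] shift cm after rot [ 11.07  -9.54 -12.19] now [11.09  9.49 12.21]
t 8.7 p [532.7 -31.  138.7] fence [-154.4  -30.1] F [-0.2  0.1 -0.1] q [-0.55  0.59  0.69  1.96 -0.54  0.77  0.27] w 34.380986058272526
```

View pics/tc4.png

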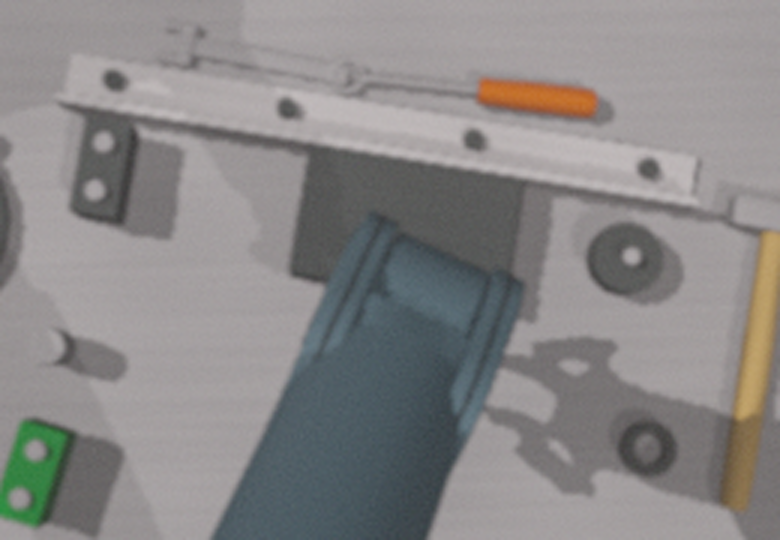

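Run:
```python
from h import *
f=ctrl.grab_frame("top")
for p in [(523,186),(520,270),(306,155),(292,272),(625,258)]:
    w=ray(f,np.array(p)/3+[144.67,104.67],40 if p[0]!=625 else 32)[0];print(p,w.round(1),FF(w).round(1))
```

```text
(523, 186) [ 660.6 -149.7   40. ] [  -6.7 -123.1]
(520, 270) [ 591.4 -144.9   40. ] [ -75.6 -131.1]
(306, 155) [690.2  28.2  40. ] [-10.6  57.2]
(292, 272) [593.9  41.5  40. ] [-107.7   52.5]
(625, 258) [ 600.1 -233.1   32. ] [ -50.8 -216.3]
```

>>> send_rows --steps '[[[0,0,0,0,1.9,2.4,40],[0,0,0,0,1.9,2.4,40],[0,0,0,0,1.9,2.4,40],[0,0,0,0,1.9,2.5,40],[0,0,0,0,1.9,2.5,40],[0,0,0,0,0,0,40],[0,0,0,0,0,0,40]]]'

```text
time_s: 9.5
tool_pos: [602.2, -169.3, 138.2]
eef_rot: [0.451, 0.545, 0.451, -0.545]
contact_force: [-0.2, 0.8, -1.0]
gripper_width: 34.1
```

Run:
```python
from h import *
plan(W(-59,-152,28),EX)
```

```text
1 rotvec [-0.002 -0.    -0.   ] shift cm after rot [11.02  0.15 -0.12] now [11.02  0.15 -0.12]
-1 rotvec [ 3.139 -0.     0.   ] shift cm after rot [11.02 -0.15  0.12] now [11.02  0.15 -0.12]
t 9.5 p [ 602.2 -169.3  138.2] fence [ -60.5 -153.2] F [-0.2  0.8 -1. ] q [-0.25  0.73  0.66  1.72 -0.55  0.89  0.46] w 34.14114956524871
```

>>> send_rows --steps '[[[0,0,0,2.5,0,0,40],[0,0,0,2.5,0,0,40],[0,0,0,2,0,0,40],[0,0,0,1.5,0,0,40],[0,0,0,1.5,0,0,40],[0,0,0,1,0,0,40],[0,0,0,0,0,0,40]]]'

```text
time_s: 10.2
tool_pos: [601.6, -168.0, 27.1]
eef_rot: [-0.45, -0.544, -0.452, 0.545]
contact_force: [0.8, -0.4, -0.3]
gripper_width: 34.6
```

Run:
```python
from h import *
plan(W(-59,9,28),EX)
f=ctrl.grab_frame("scene");crop(f,165,90,365,290,3,"pics/sc5.png")
```

```text
1 rotvec [-0.002 -0.     0.002] shift cm after rot [ -0.09   0.24 -16.1 ] now [ -0.08   0.21 -16.1 ]
-1 rotvec [3.14e+00 3.00e-03 0.00e+00] shift cm after rot [-0.09 -0.24 16.1 ] now [ -0.08   0.21 -16.1 ]
t 10.2 p [ 601.6 -168.    27.1] fence [ -61.4 -152. ] F [ 0.8 -0.4 -0.3] q [-0.18  0.88  0.55  1.74 -0.66  0.72  0.54] w 34.60740380522266
```

View pics/sc5.png

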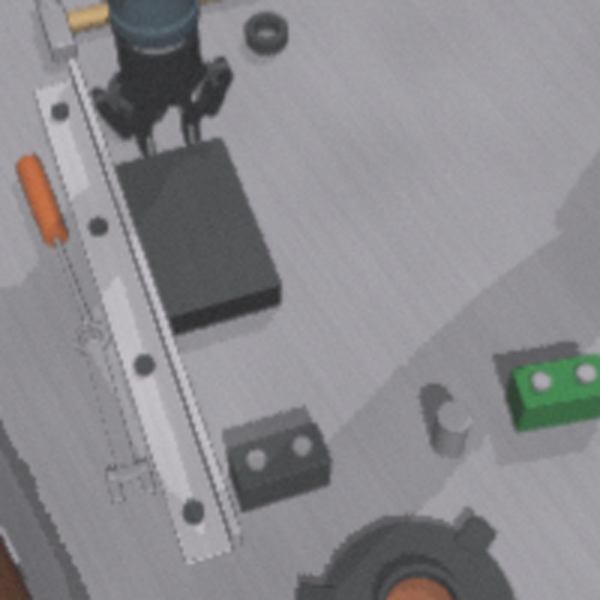

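>>> send_rows --steps '[[[0,0,0,0,0.05,-0.8,40],[0,0,0,0,0.05,-0.8,40],[0,0,0,0,0.05,-0.8,40],[0,0,0,0,0,-0.8,40],[0,0,0,0,0,-0.8,40],[0,0,0,0,0,-0.8,40],[0,0,0,0,0,-0.8,40],[0,0,0,0,0,-0.8,40],[0,0,0,0,0,-0.8,40],[0,0,0,0,0,-0.8,40]]]'

```text
time_s: 11.25
tool_pos: [618.3, -92.4, 29.2]
eef_rot: [-0.452, -0.544, -0.45, 0.546]
contact_force: [-2.2, -7.3, 2.9]
gripper_width: 34.2
```

Run:
```python
from h import *
plan(W(-59,9,28),EX)
f=ctrl.grab_frame("scene");crop(f,165,90,365,290,3,"pics/sc6.png")
```

```text
1 rotvec [-0.003  0.004 -0.001] shift cm after rot [ 0.12 -0.01 -8.36] now [ 0.08 -0.04 -8.36]
-1 rotvec [ 3.139e+00 -1.000e-03 -6.000e-03] shift cm after rot [0.12 0.01 8.36] now [ 0.08 -0.04 -8.36]
t 11.25 p [618.3 -92.4  29.2] fence [-58.9 -74.6] F [-2.2 -7.3  2.9] q [-0.31  0.88  0.56  1.74 -0.66  0.72  0.41] w 34.18972380215315
```

View pics/sc6.png

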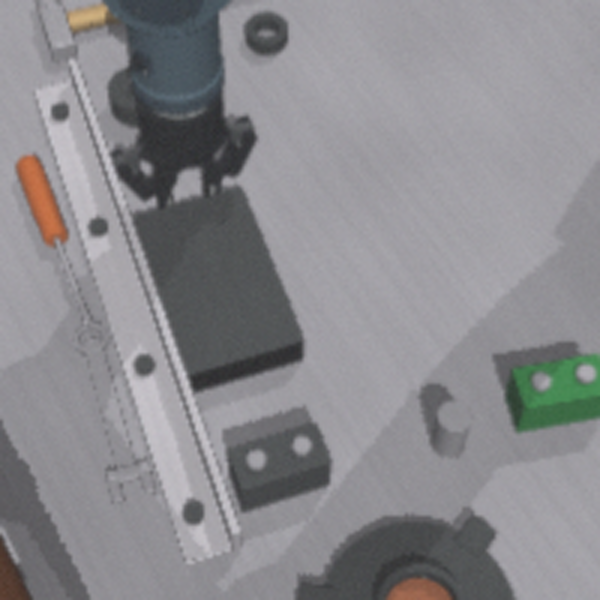

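Sliding well, flush with the fence; the gap to the stop closes next.

>>> send_rows --steps '[[[0,0,0,0,0,-0.8,40],[0,0,0,0,0,-0.8,40],[0,0,0,0,0,-0.8,40],[0,0,0,0,0,-0.8,40],[0,0,0,0,0,-0.8,40],[0,0,0,0,0,-0.8,40],[0,0,0,0,0,-0.8,40],[0,0,0,0,0,-0.8,40],[0,0,0,0,0,-0.4,40],[0,0,0,0,0,0,40]]]'

```text
time_s: 12.3
tool_pos: [631.2, -24.4, 29.1]
eef_rot: [-0.452, -0.544, -0.45, 0.545]
contact_force: [-3.5, -4.0, 3.1]
gripper_width: 34.2
```

Run:
```python
from h import *
plan(W(-59,9,28),EX)
f=ctrl.grab_frame("scene");crop(f,165,90,365,290,3,"pics/sc7.png")
```

```text
1 rotvec [-0.002  0.002 -0.001] shift cm after rot [ 0.11 -0.02 -1.44] now [ 0.1  -0.03 -1.44]
-1 rotvec [ 3.14e+00 -1.00e-03 -4.00e-03] shift cm after rot [0.11 0.02 1.44] now [ 0.1  -0.03 -1.44]
t 12.3 p [631.2 -24.4  29.1] fence [-58.8  -5.4] F [-3.5 -4.   3.1] q [-0.42  0.89  0.57  1.72 -0.67  0.74  0.31] w 34.18978885798232
```

View pics/sc7.png

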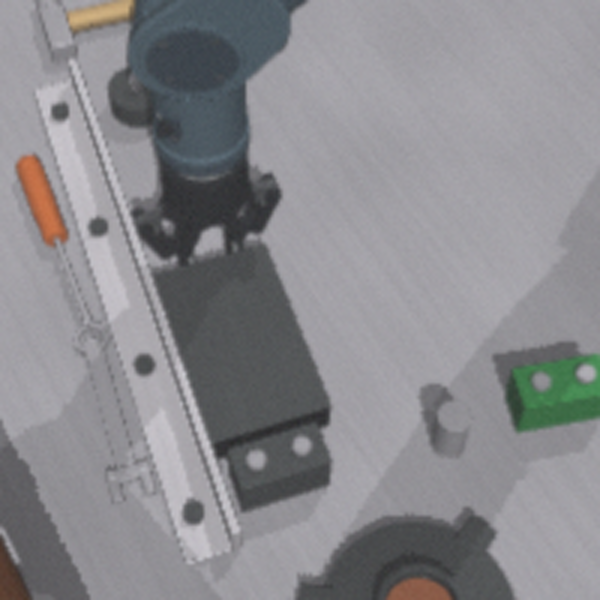

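Near the stop; slow approach by force.

>>> send_rows --steps '[[[0,0,0,0,0,-0.3,40],[0,0,0,0,0,-0.3,40],[0,0,0,0,0,-0.2,40],[0,0,0,0,0,0,40]]]'

```text
time_s: 12.75
tool_pos: [632.5, -17.6, 29.1]
eef_rot: [-0.452, -0.544, -0.45, 0.546]
contact_force: [-3.5, -6.6, 2.6]
gripper_width: 34.5
```

>>> send_rows --steps '[[[0,0,0,0,0,-0.1,40],[0,0,0,0,0,-0.1,40],[0,0,0,0,0,0,40]]]'

```text
time_s: 13.05
tool_pos: [632.8, -16.1, 29.1]
eef_rot: [-0.452, -0.544, -0.45, 0.546]
contact_force: [-3.4, -7.2, 3.3]
gripper_width: 34.1
```

>>> send_rows --steps '[[[0,0,0,0,0,-0.1,40],[0,0,0,0,0,-0.1,40],[0,0,0,0,0,0,40]]]'

```text
time_s: 13.35
tool_pos: [633.2, -14.2, 29.1]
eef_rot: [-0.452, -0.544, -0.45, 0.546]
contact_force: [-2.7, -7.3, 2.9]
gripper_width: 34.2
```

>>> send_rows --steps '[[[0,0,0,0,0,-0.1,40],[0,0,0,0,0,-0.1,40],[0,0,0,0,0,0,40]]]'

```text
time_s: 13.65
tool_pos: [633.5, -12.2, 29.1]
eef_rot: [-0.452, -0.544, -0.45, 0.546]
contact_force: [-3.8, -8.2, 4.2]
gripper_width: 34.1
```

>>> send_rows --steps '[[[0,0,0,0,0,-0.1,40],[0,0,0,0,0,-0.1,40],[0,0,0,0,0,0,40]]]'

```text
time_s: 13.95
tool_pos: [633.8, -10.8, 29.1]
eef_rot: [-0.452, -0.544, -0.449, 0.546]
contact_force: [-3.5, -7.7, 3.7]
gripper_width: 34.0
```

>>> send_rows --steps '[[[0,0,0,0,0,-0.1,40],[0,0,0,0,0,-0.1,40],[0,0,0,0,0,0,40]]]'

```text
time_s: 14.25
tool_pos: [633.8, -10.8, 29.1]
eef_rot: [-0.452, -0.544, -0.449, 0.547]
contact_force: [-4.2, -11.6, 3.1]
gripper_width: 34.7
```

>>> send_rows --steps '[[[0,0,0,0,0,-0.1,40],[0,0,0,0,0,-0.1,40],[0,0,0,0,0,0,40]]]'

```text
time_s: 14.55
tool_pos: [633.8, -10.7, 29.2]
eef_rot: [-0.452, -0.543, -0.448, 0.548]
contact_force: [-4.8, -15.7, 4.4]
gripper_width: 33.9
```

Run:
```python
from h import *
plan(W(-59,9,28),EX)
f=ctrl.grab_frame("scene");crop(f,215,190,295,290,6,"pics/sc8.png")
f=ctrl.grab_frame("top");crop(f,145,105,405,285,3,"pics/tc8.png")
```

```text
1 rotvec [-0.005  0.009 -0.001] shift cm after rot [ 0.12 -0.02 -0.05] now [ 0.11 -0.02 -0.05]
-1 rotvec [ 3.136e+00 -1.000e-03 -1.400e-02] shift cm after rot [0.12 0.02 0.05] now [ 0.11 -0.02 -0.05]
t 14.55 p [633.8 -10.7  29.2] fence [-58.8   8.5] F [ -4.8 -15.7   4.4] q [-0.45  0.89  0.58  1.71 -0.67  0.74  0.27] w 33.868200292984696
```

View pics/sc8.png

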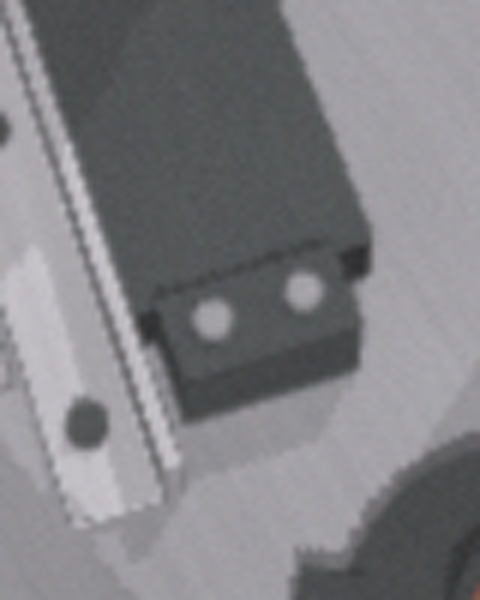

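View pics/tc8.png

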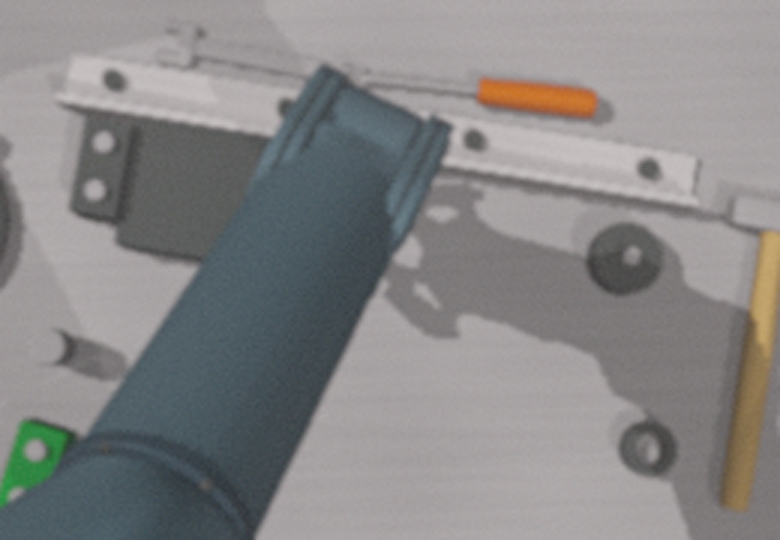

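The end is seated against the stop, with force rising to 16 N. Back off, raise and verify.

>>> send_rows --steps '[[[0,0,0,0,0,0.5,40],[0,0,0,0,0,1.5,40],[0,0,0,0,0,2,40],[0,0,0,-3,0,0,40],[0,0,0,-4,0,0,40],[0,0,0,-4,0,0,40],[0,0,0,-2,-4,0,40],[0,0,0,0,-4,2,40],[0,0,0,0,-4,2,40],[0,0,0,0,-4,2,40]]]'

```text
time_s: 15.65
tool_pos: [457.9, -71.8, 158.6]
eef_rot: [0.451, 0.545, 0.451, -0.544]
contact_force: [-0.5, -0.8, 0.3]
gripper_width: 34.4
```

Run:
```python
from h import *
plan(W(-121,110,28),EY)
f=ctrl.grab_frame("scene");crop(f,165,90,365,290,3,"pics/sc9.png")
f=ctrl.grab_frame("top");crop(f,145,105,305,215,5,"pics/tc9.png")
```

```text
1 rotvec [-1.571 -0.    -0.002] shift cm after rot [13.06 19.4   9.93] now [ 13.1    9.91 -19.39]
-1 rotvec [ 1.57  -0.002  0.   ] shift cm after rot [ 13.06 -19.4   -9.93] now [ 13.1    9.91 -19.39]
t 15.65 p [457.9 -71.8 158.6] fence [-220.3  -84. ] F [-0.5 -0.8  0.3] q [-0.55  0.46  0.76  2.13 -0.48  0.73  0.34] w 34.35133958874415
```

View pics/sc9.png

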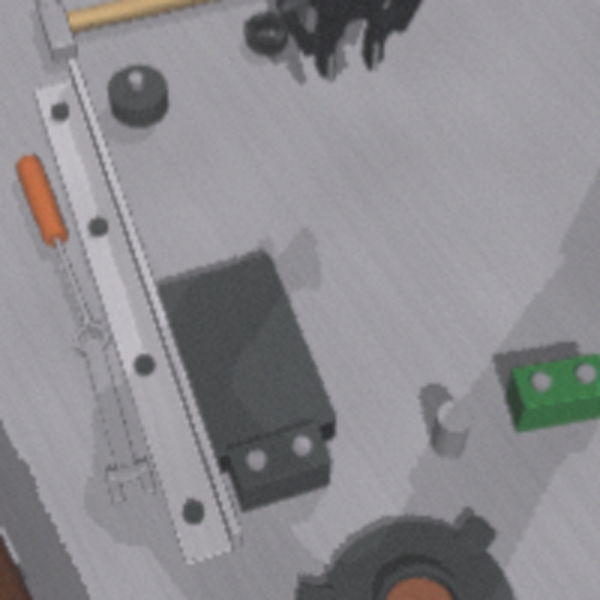

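View pics/tc9.png

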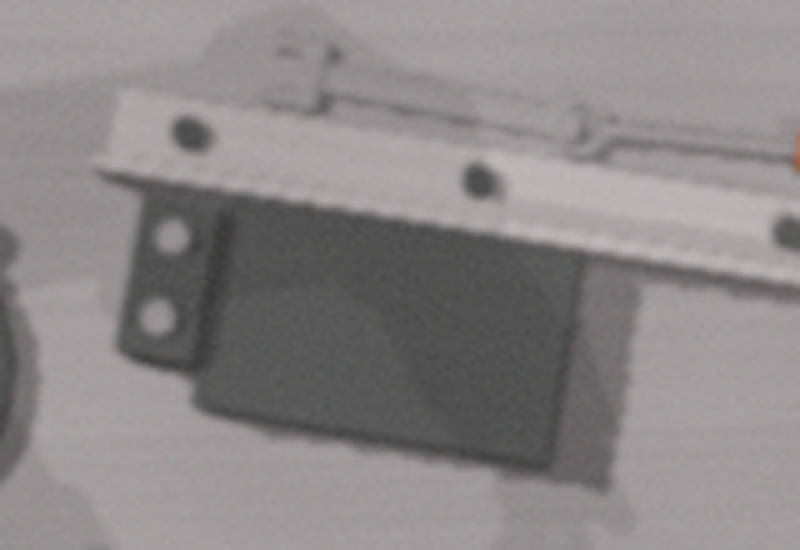

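Run:
```python
from h import *
f=ctrl.grab_frame("top")
g=lambda L,z:ray(f,(np.array(L)-2)/5+[145,105],z)[:,:2]
F=g([(100,170),(800,295)],40);N=g([(195,405),(548,468)],40);E=g([(548,468),(582,262)],40)
u=(F[0]-F[1])/np.linalg.norm(F[0]-F[1]);n=np.array([u[1],-u[0]])
print("near edge to fence (exp 110)",(N-F[0])@n,"angle",np.arctan2(*( [ (N[0]-N[1])@n,(N[0]-N[1])@u])))
S=g([(160,275)],56)
print("end edge along rel bolts centre (exp -200)",[(e-S[0])@u for e in E])
for c in("top","scene"):
  for k in("flange","slug","collar","hammer"):print(c,k,[np.round(d["at"]).tolist() for d in ctrl.boxes_of(c,k)][:1])
```

```text
near edge to fence (exp 110) [-106.746614   -106.34461345] angle -0.002279096060934173
end edge along rel bolts centre (exp -200) [np.float64(-202.68677425251107), np.float64(-201.02297843474278)]
top flange [[642.0, 351.0, 19.0]]
top slug [[536.0, 231.0, 56.0]]
top collar [[443.0, -255.0, 23.0]]
top hammer [[546.0, -348.0, 23.0]]
scene flange [[724.0, 13.0, 10.0]]
scene slug [[545.0, 243.0, 47.0]]
scene collar [[445.0, -243.0, 19.0]]
scene hammer [[550.0, -337.0, 20.0]]
```

Run:
```python
from workcell import ctrl
print(ctrl.sense()["contact_force"]);print(ctrl.sign_off())
```

```text
[ 0.23826735 -0.84476987  0.04562335]
the job is handed in; nothing more can be done
None
```

I pushed the tube flat against the fence with both open fingers, then slid it along the fence by its end until it met the dark stop block. I then backed the hand off, raised it clear and handed the job in at about 16 s on the robot's clock. The sign-off gives no verdict.

**Contact:** at both the fence and the stop, the hand stopped advancing while the force rose to about 15 N.

**Last picture (top camera):**

| Check | Measured | Expected |
|---|---|---|
| Angle between tube and fence | 0.002 rad | below 0.035 rad |
| Tube's near edge to fence edge | about 106.5 mm | 110 mm if flush |
| Tube's far end to stop centre | 201–203 mm | 200 mm if touching |

- **Fence distance:** it reads about 3.5 mm short. I take this as edge-picking error, since the tube cannot go past the fence. No gap showed in either view.
- **Bystanders:** the top camera found the flange, slug and collar within about 3 mm of where they started. The scene camera found the slug, collar and hammer within about 4 mm. I did not re-measure the screwdriver and wrench, but nothing went near them.
- **Disagreements:** the scene camera's last "flange" detection was wrong because it reported the fence. The detector's reported positions also differed by about 10 mm between the two cameras throughout. My own edge measurements agreed between cameras to within about 4 mm.
- **Hand:** it finished about 160 mm up, with contact force below 1 N.

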